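Hold the cutter's lever level above its ears

ROBOT

A 7-joint arm with a two-finger parallel gripper is mounted at the origin on the work surface. World frame = base frame: x ahead of the robot, y to its left, z up, the work surface at z = 0. Lengths are in m, angles in rad, forces in N, time in s.
With the tool pointing down it reaches from about 0.4 to 0.85 m from the base axis. Payload 4.5 kg.
Tool frame: the origin (TCP) lies at the very end of the fingers, on their centre line; the grasp point (between the pads) lies ctrl.tcp_to_grasp behind it (ctrl.tcp_to_grasp is the distance from the TCP to the grasp point, in m); y points along the fingers, z is the direction in which the jaws open and shut, and the axes are right-handed (so a half turn about y gives the same grasp; the last joint's range is limited). The gripper opens to 88 mm and grips with 3 to 60 N. Pads are 18 mm wide; open, the fingers measure 123 mm over their backs; the gripper's body (75 mm by 187 mm) begins 45 mm behind the grasp point.
Start: joints at [1.262, 0.689, -0.195, 1.565, 0.157, 0.902, -0.215], TCP at [0.21, -0.589, 0.239] pointing down, gripper open.
Joint ranges: [-3.01, 3.01], [-0.46, 2.08], [-1.47, 1.51], [0.13, 2.56], [-1, 4.14], [0.04, 2.09], [-2.66, 2.66]. Speed limits (rad/s): [2.57, 2.57, 3.14, 3.14, 3.14, 3.14, 3.14].

INTERFACE

Orientations are given as a rotation vector (axis times angle).
In Python, from workcell import ctrl gives the robot as it stands.
- The arm moves only by the shell command python3 -m creep 'ROWS' [OPENING] [FORCE]. ROWS is JSON, a list of rows, each a list of 6 numbers: the shift along the tool's x, y, z as a fraction of full scale, then the turn, a rotation vector about the tool's x, y, z as a fraction of full scale. A call has 1 to 8 rows; each row is the pose to reach, as a shift and turn from the pose commanded when the call began, along the tool's axes at that moment; what a row does not reach only later rows make up. Full scale, the value 1, is 0.2 m for a shift and 30 degrees for a turn. A row lasts 1/10 s, in which the tool goes at most 50 mm and 8.59 degrees, less where a joint would pass 70% of its speed; a pose out of reach is approached as far as the arm can. A call with a number of a shift or a turn outside -1 to 1 is refused whole. A call with a gripper value outside its range is refused whole. OPENING is the opening in per cent of the stroke, from 0 (shut) to 100 (fully open), set as the call begins (- or left out, the last holds). The fingers move at their own pace and stop on an object; FORCE is the grip in N (left out, the last holds). Time passes only in rows, so rows that repeat a pose let the fingers close. It gives the time, the measured TCP pose, the force and the opening at its end, in the units of the state.
- ctrl.get_obs(): the state, without advancing time (a new reading comes with each control period).
- ctrl.camera(name): name is "scene" or "top" or "wrist"; returns the picture (480x640x3 uint8, blue, green, red); there is no depth.
- ctrl.calibration(name): a dict with "vfov" (degrees; the focal length in pixels is half the picture's height over the tangent of half this angle, whatever the lens; pixels are square), "cx", "cy" (the principal point, pixels), "D" ([k1, k2, p1, p2, k3] as OpenCV has them; the pictures are not rectified), "R" (3x3) and "t" (3): a world point X has camera coordinates R X + t. Camera axes: x right, y down, z forward; pixel columns grow to the right and rows downward; lengths in m; the calibration is good to about 2 mm. A picture is of the moment at which its call begins: read the wrist's pose just before it. calibration takes no time and is no camera call; for the wrist camera it gives the pose at the moment of the call.
- ctrl.sign_off(): hands the job in, once; it reports no verdict.
Trained networks look in the newest picture that a camera, given by its name, has taken for a name from the list of things; names that differ only in an ending like _2 or _b are one class to them, and where a whole thing is asked for, a point or a joint stands for the part that bears it (a point fixed in the world has none). Each returns a list of dicts, best first, with "score" (0 to 1); they miss things now and then, are a little off and sometimes report something else, mostly with a low value. They report only what shows in the picture. A call takes as long as a camera call.
- ctrl.search_frame(camera, name): "box" ([left, top, width, height] in pixels, round what is visible of it).
- ctrl.pinpoint(camera, name): "xy" ([column, row] in pixels: a listed point, or the origin of a listed thing).
The state is a dict: "clock": time; "q": joint angles; "dq": joint speeds; "effort": joint torques, N m; "tcp_pos": TCP position; "orientation": TCP orientation; "wrist_force": force on the tool from outside, world axes, zero at the start; "torque": the same for the moment, N m; "width": finger opening in m.
Only numpy, scipy, OpenCV 4.12 (cv2) and the standard library are available. Lean on these libraries where they do the work, as an engineer would, in place of code of your own. Each camera call takes 0.05 s, during which the arm holds its last target.

TASK

Pick up the vegetable cutter's loose lever by its balance point, close to the heavy round boss, and hold it level and still above the cutter stand so that I can fit the pivot bushes: boss centred over the slot between the two ears with its underside about 5 cm above the ear tops, arm lined up with the stand and the ball knob out over the cutting grid. Finish while holding it there, still gripped and touching nothing but the gripper; do not put it down or let go, do not bump the stand, and leave the other kitchen things where they are.

Things in the scene. Friction and masses are not known exactly. Their poses are not given: they have to be found in the camera images.
- lever: Loose lever, 0.45 to 0.8 kg, flat on the table along its x, z up. Heavy dark boss at -x: cylinder dia 44 mm, 44 mm wide, axis along y, centred at x -50 mm. Light aluminium arm to +x, 18 mm wide (y), 11 to 33 mm above the underside, straight, ends in a black ball knob, dia 44 mm, at x +198. Origin: at the underside, straight below the balance point, which is in the arm 22 mm up, 28 mm from the boss.
- lever_boss (a point): Centre of the lever's boss, 22 mm above the underside, 50 mm to -x of the balance point.
- stand: Cutter stand fixed to the table: grey base plate 220 (x) by 130 (y) by 14 mm, origin under its centre, z up. Two round-topped ears, 110 mm high, 12 mm thick (y), 46 mm wide (x), 56 mm apart inside, centred at x -60 mm. Square cutting grid 116 mm wide at +x, top 79 mm above the table. Held as asked, the lever's x points the same way as the stand's x.
- stand_slot (a point): Point midway between the two ears, at the height of their tops (110 mm above the table), 60 mm to -x of the stand's origin. The lever's boss is to be held straight above it.
- spice_jar: Bystander: amber glass jar, diameter 44 mm, 85 mm high, origin under its centre.
- small_cup: Bystander: small steel cup, diameter 56 mm, 60 mm high, origin under its centre.
- pepper_mill: Bystander: turned wooden pepper mill, diameter 44 mm, 115 mm high, upright, origin under its centre.
- spoon: Bystander: metal spoon with a wooden handle, lying on the table along its x axis.
- tin: Bystander: pale tin with a paper label, diameter 74 mm, 110 mm high, origin under its centre.

How it is judged:
By the outcome, as a careful person would: the job done as asked, in the order asked, and still so for the second after the job is handed in, while the arm keeps its last pose, push and grip.
It also fails if it takes over 42 s, if anything falls off the work surface, if the arm or the gripper's body presses on something with over 40 N, if the wrist force passes 120 N, or if a joint passes its speed limit or range.

## Working session

There is one attempt and no reset: what is moved stays moved. The work goes in short steps, Python scripts to look and compute and a shell command to move; the robot and the scene stay as the last step left them, time stands still between calls to the robot, and variables do not carry over. Pictures are saved under pics/ and viewed, and the job is handed in when it is done.

```bash
mkdir -p pics; ls
cat > h.py <<'E'
import numpy as np,cv2
from workcell import ctrl
def K(c):
    f=240/np.tan(np.radians(c['vfov'])/2); return np.array([[f,0,c['cx']],[0,f,c['cy']],[0,0,1.]])
def ray(c,px):
    u=cv2.undistortPoints(np.array([[px]],float),K(c),np.array(c['D'],float))[0,0]
    R=np.array(c['R']);t=np.array(c['t'])
    return -R.T@t, R.T@np.array([u[0],u[1],1.])
def atz(c,px,z):
    o,d=ray(c,px); return o+d*(z-o[2])/d[2]
def proj(c,X):
    R=np.array(c['R']);t=np.array(c['t'])
    return cv2.projectPoints(np.array(X,float).reshape(-1,1,3),cv2.Rodrigues(R)[0],t,K(c),np.array(c['D'],float))[0][:,0]
E
python3 - <<'E'
from h import *
print(ctrl.tcp_to_grasp); o=ctrl.get_obs(); print(o)
for n in ["scene","top","wrist"]:
    im=ctrl.camera(n); c=ctrl.calibration(n); cv2.imwrite(f'pics/{n}0.png',im)
    print(n,c['vfov'],c['D'])
    for k,z in [("lever",0),("lever_boss",.022),("stand",0),("stand_slot",.11)]:
        if n=="wrist": continue
        r=ctrl.pinpoint(n,k)
        for d in r[:2]: print(k,d['score'],d['xy'],atz(c,d['xy'],z).round(4))
print(ctrl.get_obs()['clock'])
E
```

```text
pics
0.0187
{'clock': 0.0, 'q': array([ 1.26179963,  0.69000399, -0.19451915,  1.56635178,  0.15732605,
        0.90249689, -0.21510651]), 'dq': array([-0.00194521,  0.00070216, -0.00028582,  0.00036587,  0.0007839 ,
        0.00132387, -0.00014592]), 'effort': array([ 2.48292572e-04, -5.27567589e+01, -1.26666203e+00, -1.53431529e+01,
       -5.24933171e-02,  6.53583440e-03,  2.04391658e-04]), 'tcp_pos': array([ 0.20981109, -0.58805261,  0.23789562]), 'orientation': array([-0.35290703,  2.03727454, -2.03354407]), 'wrist_force': array([ 0.27666975, -0.677833  ,  0.42665767]), 'torque': array([0.03906679, 0.02487491, 0.04012064]), 'width': 0.08831210762111129}
scene 44.54802243147242 [-0.10121863  0.          0.          0.          0.        ]
lever 0.85 [226.3, 237.6] [ 0.5053 -0.2652 -0.    ]
lever_boss 0.74 [230.1, 218.3] [ 0.4529 -0.2646  0.022 ]
stand 0.74 [397.5, 269.2] [0.5388 0.2166 0.    ]
stand 0.57 [228.6, 218.4] [ 0.437  -0.2759  0.    ]
stand_slot 0.68 [404.8, 231.4] [0.4942 0.2207 0.11  ]
top 45.02026505526716 [-0.09239261  0.          0.          0.          0.        ]
lever 0.93 [418.9, 248.1] [ 0.5162 -0.2606  0.    ]
lever_boss 0.65 [421.6, 271.1] [ 0.4499 -0.2638  0.022 ]
stand 0.87 [249.2, 238.3] [0.5444 0.2213 0.    ]
stand_slot 0.66 [328.7, 236.7] [ 0.5371 -0.0051  0.11  ]
wrist 67.71222569620222 [0.00921666 0.         0.         0.         0.        ]
0.55
```

View pics/top0.png

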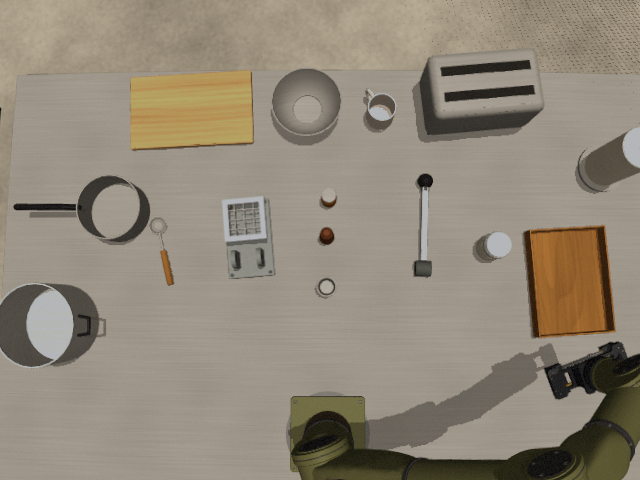

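View pics/scene0.png

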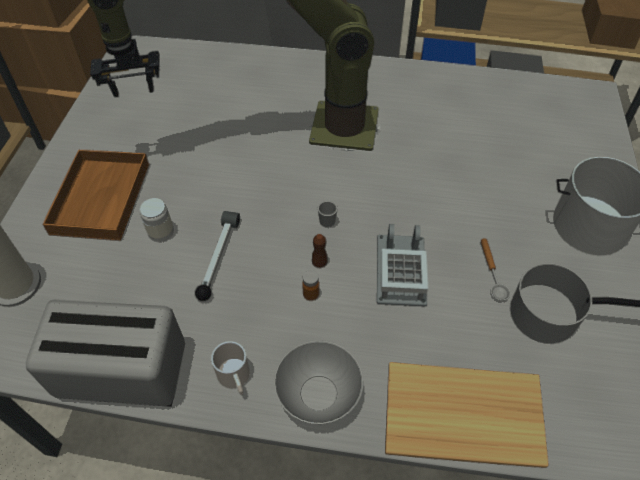

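View pics/wrist0.png

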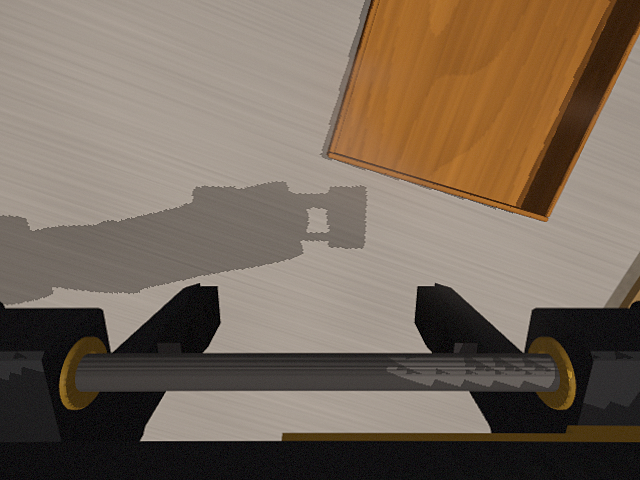

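Top picture: the lever's boss is near (423,268) and its knob near (425,181). The stand is near (248,238), with its ears near (235,259) and (262,257) and the grid on the far side (+x). I'll zoom in to refine these.

Run:
```python
from h import *
im=cv2.imread('pics/top0.png')
a=cv2.resize(im[165:290,385:465],None,fx=4.6,fy=4.6,interpolation=cv2.INTER_CUBIC)
b=cv2.resize(im[180:290,205:290],None,fx=5,fy=5,interpolation=cv2.INTER_CUBIC)
H=max(a.shape[0],b.shape[0]); C=np.zeros((H,a.shape[1]+b.shape[1],3),np.uint8)
C[:a.shape[0],:a.shape[1]]=a; C[:b.shape[0],a.shape[1]:]=b
cv2.imwrite('pics/zt.png',C); print(C.shape,a.shape)
s=cv2.imread('pics/scene0.png')
cv2.imwrite('pics/zs.png',np.hstack([cv2.resize(s[200:310,180:260],None,fx=5,fy=5,interpolation=cv2.INTER_CUBIC),cv2.resize(s[210:320,365:445],None,fx=5,fy=5,interpolation=cv2.INTER_CUBIC)]))
```

```text
(575, 793, 3) (575, 368, 3)
```

View pics/zt.png

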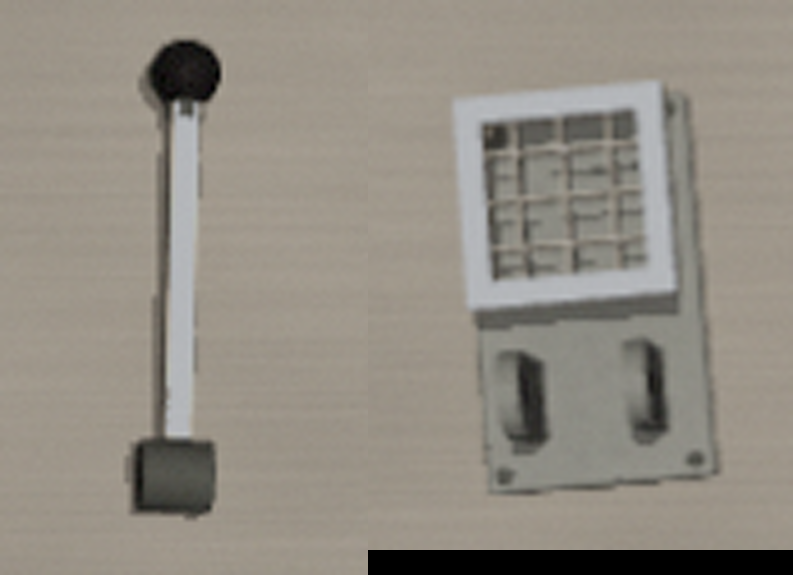

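View pics/zs.png

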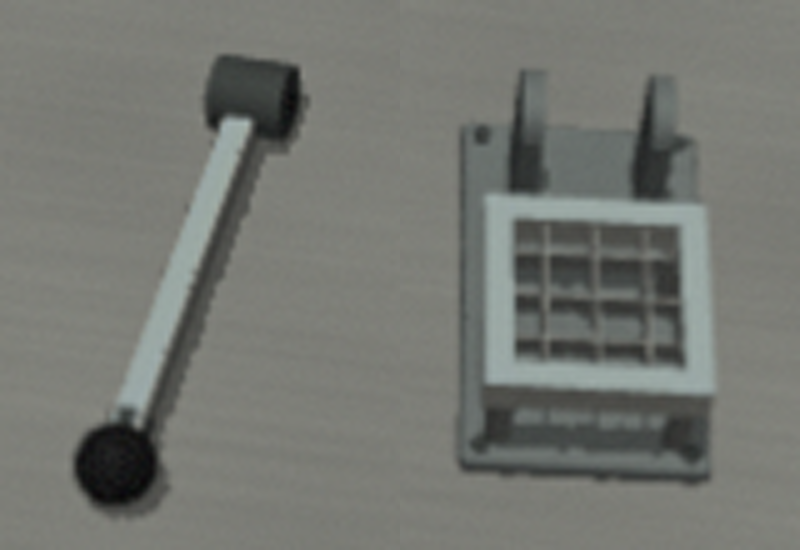

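Run:
```python
from h import *
from scipy.optimize import least_squares
T=ctrl.calibration('top');S=ctrl.calibration('scene')
t=lambda x,y:((x-368+.5)/5+205-.5,(y+.5)/5+180-.5)
s=lambda x,y:((x-400+.5)/5+365-.5,(y+.5)/5+210-.5)
tl=lambda x,y:((x+.5)/4.6+385-.5,(y+.5)/4.6+165-.5)
sl=lambda x,y:((x+.5)/5+180-.5,(y+.5)/5+200-.5)
# lever
for k,a,b in [('knob',tl(186,71),sl(117,463)),('boss',tl(175,478),sl(254,97))]:
    pa=atz(T,a,.022);pb=atz(S,b,.022);print(k,pa.round(4),pb.round(4))
def fl(p):
    x,y,th=p;d=np.array([np.cos(th),np.sin(th)])
    P=[[*(np.array([x,y])+d*l),.022] for l in (.198,-.05)]
    return np.r_[(proj(T,P)-[tl(186,71),tl(175,478)]).ravel(),(proj(S,P)-[sl(117,463),sl(254,97)]).ravel()]
r=least_squares(fl,[.5,-.26,0]);print('lever',r.x.round(4),r.fun.round(1))
obsT=[((1,1),t(455,100)),((1,-1),t(660,82)),((-1,-1),t(677,290)),((-1,1),t(469,310))]
obsS=[((-1,-1),s(485,195)),((-1,1),s(707,205)),((1,1),s(715,393)),((1,-1),s(485,385))]
bT=[((-.11,.065,.014),t(490,493)),((-.11,-.065,.014),t(717,473))]
bS=[((-.11,-.065,.014),s(461,125)),((.11,-.065,.0),s(460,470)),((.11,.065,0),s(709,478))]
ears=[((-.06,-.034,.11),s(663,78)),((-.06,.034,.11),s(534,70))]
ears=[((-.06,-.034,.11),s(534,70)),((-.06,.034,.11),s(663,76))]
def f(p):
    x,y,th,g=p;R=np.array([[np.cos(th),-np.sin(th)],[np.sin(th),np.cos(th)]]);o=[]
    W=lambda q:[*(R@np.array(q[:2])+[x,y]),q[2]]
    for C,obs in((T,obsT),(S,obsS)):
        for (i,j),px in obs:o.append(proj(C,[W((g+.058*i,.058*j,.079))])[0]-px)
    for C,obs in((T,bT),(S,bS),(S,ears)):
        for q,px in obs:o.append(proj(C,[W(q)])[0]-px)
    return np.ravel(o)
r=least_squares(f,[.54,.22,.05,.05],loss='soft_l1');print('stand',r.x.round(4));print(f(r.x).reshape(-1,2).round(1).tolist())
x,y,th,g=r.x;print('slot',x-.06*np.cos(th),y-.06*np.sin(th))
from scipy.spatial.transform import Rotation as Ro
print(Ro.from_rotvec(ctrl.get_obs()['orientation']).as_matrix().round(3))
```

```text
knob [ 0.7081 -0.2783  0.022 ] [ 0.7021 -0.2741  0.022 ]
boss [ 0.4571 -0.2669  0.022 ] [ 0.4553 -0.2632  0.022 ]
lever [ 0.5067 -0.2672 -0.0438] [-0.8  1.2 -0.7  0.1 -0.9  0.7 -0.7  0.3]
stand [0.5392 0.2232 0.0993 0.0498]
[[-1.9, 0.6], [-0.7, -0.0], [-0.4, 0.5], [-1.4, 0.7], [-0.9, 0.4], [-0.5, 0.3], [0.3, 0.7], [-0.6, 0.3], [-0.9, 2.6], [-0.2, 2.0], [-0.7, -1.6], [-0.9, 0.3], [-0.3, 0.9], [-0.7, 2.6], [-0.3, 2.6]]
slot 0.47949598660488557 0.21720809137426092
[[-0.942  0.     0.336]
 [-0.336 -0.    -0.942]
 [-0.    -1.     0.   ]]
```

```bash
cat >> h.py <<'E'
from scipy.spatial.transform import Rotation as Ro
def delta(tcp,th):
    """needed shift/turn fractions to bring TCP there, tool z=-lever y at yaw th, from measured pose"""
    o=ctrl.get_obs();R=Ro.from_rotvec(o['orientation'])
    s,c=np.sin(th),np.cos(th)
    G=Ro.from_matrix(np.array([[-c,-s,0],[0,0,-1],[s,-c,0]]).T)
    sh=R.inv().apply(np.array(tcp)-o['tcp_pos']); rv=(R.inv()*G).as_rotvec()
    print('clock',o['clock'],'tcp',o['tcp_pos'].round(4),'shift',(sh/.2).round(3),'turn',(rv/np.radians(30)).round(3),'F',o['wrist_force'].round(1),'w',round(o['width'],4))
    print('q',o['q'].round(2))
E
python3 -c "
from h import *
delta([.5,-.267,.15],-.044)
T=ctrl.calibration('top')
for n,p in [('tin',(497,243)),('mill',(327,235)),('jar',(328,196)),('cup',(326,288))]: print(n,atz(T,p,.1).round(3))"
```

```text
clock 0.55 tcp [ 0.2101 -0.5887  0.2387] shift [-1.906  0.444 -1.028] turn [-0.     0.739 -0.   ] F [-0.9  0.2  0.2] w 0.0881
q [ 1.26  0.69 -0.19  1.57  0.16  0.9  -0.22]
tin [ 0.521 -0.456  0.1  ]
mill [ 0.543 -0.001  0.1  ]
jar [ 0.648 -0.003  0.1  ]
cup [0.402 0.002 0.1  ]
```

```bash
python3 -m creep '[[-0.2,0,-0.1,0,0.1,0],[-0.4,0,-0.2,0,0.2,0],[-0.6,0,-0.3,0,0.3,0],[-0.8,0,-0.4,0,0.4,0],[-0.95,0,-0.5,0,0.5,0],[-0.95,0,-0.5,0,0.5,0]]' 100 && python3 -c "
from h import *
delta([.5,-.267,.15],-.044)"
```

```text
clock: 1.15
tcp_pos: [0.3606, -0.425, 0.239]
orientation: [-0.095, 2.177, -2.17]
wrist_force: [0.7, -0.0, 0.1]
width: 0.088
clock 1.15 tcp [ 0.3606 -0.425   0.239 ] shift [-0.764  0.449 -0.722] turn [ 0.006  0.257 -0.006] F [ 0.7 -0.   0.1] w 0.088
q [ 0.85  0.6  -0.11  1.77  0.08  0.77 -0.77]
```

```bash
python3 -m creep '[[-0.2,0.05,-0.18,0,0.1,0],[-0.4,0.1,-0.36,0,0.2,0],[-0.6,0.15,-0.54,0,0.25,0],[-0.76,0.2,-0.72,0,0.25,0],[-0.76,0.2,-0.72,0,0.25,0],[-0.76,0.2,-0.72,0,0.25,0]]' 100
python3 - <<'E'
from h import *
delta([.507,-.267,.15],-.044)
im=ctrl.camera('wrist');c=ctrl.calibration('wrist');cv2.imwrite('pics/w1.png',im)
for k,z in [('lever',0),('lever_boss',.022)]:
  for d in ctrl.pinpoint('wrist',k)[:2]: print(k,d,atz(c,d['xy'],z).round(4))
P=lambda l,w,z:[.507+l*np.cos(-.044)-w*np.sin(-.044),-.267+l*np.sin(-.044)+w*np.cos(-.044),z]
q=[P(-.05,0,.022),P(0,0,.033),P(.198,0,.022),P(-.028,0,.033)]
for a in proj(c,q):print(a.round(0))
E
```

```text
clock: 1.75
tcp_pos: [0.4967, -0.2726, 0.1982]
orientation: [-0.049, -2.2, 2.197]
wrist_force: [-0.6, -0.8, -1.0]
width: 0.088
clock 1.75 tcp [ 0.4967 -0.2726  0.1982] shift [-0.05   0.241 -0.03 ] turn [ 0.002 -0.002  0.   ] F [-0.6 -0.8 -1. ] w 0.088
q [ 0.44  0.66 -0.03  1.79  0.03  0.69 -1.22]
lever {'xy': [313.3, 204.4], 'score': 0.93} [ 0.5046 -0.2718  0.    ]
lever_boss {'xy': [308.0, 257.0], 'score': 0.76} [ 0.4584 -0.2644  0.022 ]
[308. 258.]
[307. 209.]
[304. -54.]
[308. 239.]
```

View pics/w1.png

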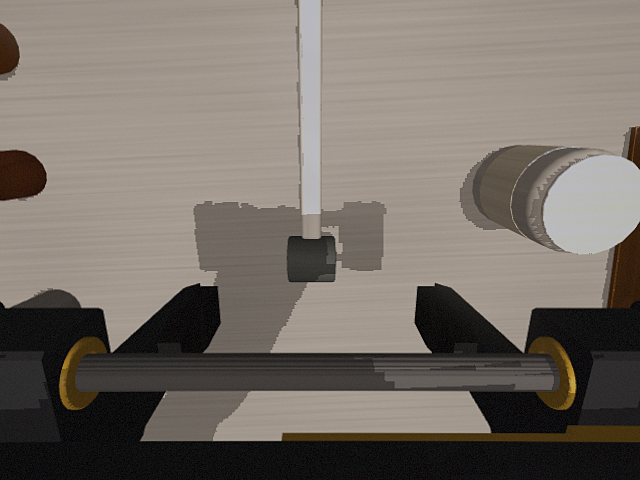

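Run:
```python
from h import *
im=cv2.imread('pics/w1.png').astype(int);c=ctrl.calibration('wrist')
ps=[]
for r in (5,50,100,150,190):
    row=im[r,285:345]; b=row[:,0]; m=np.where((row[:,0]-row[:,2]>0)&(row.sum(1)>480))[0]+285
    l,h=m.min(),m.max(); p=atz(c,((l+h)/2,r),.033); print(r,l,h,p.round(4)); ps.append(p)
ps=np.array(ps);k=np.polyfit(ps[:,0],ps[:,1],1);print('yaw',np.arctan(k[0]),'y at .507',np.polyval(k,.507), 'boss y at .457',np.polyval(k,.457))
for px in [(288,237),(335,237),(289,281),(334,281)]: print(atz(c,px,.022).round(4))
```

```text
5 301 318 [ 0.662  -0.2809  0.033 ]
50 302 318 [ 0.6315 -0.2794  0.033 ]
100 303 317 [ 0.5951 -0.2772  0.033 ]
150 304 318 [ 0.5558 -0.2757  0.033 ]
190 304 318 [ 0.5221 -0.2736  0.033 ]
yaw -0.05121789409612876 y at .507 -0.2729425203906903 boss y at .457 -0.2703793840252916
[ 0.4777 -0.2493  0.022 ]
[ 0.4753 -0.2932  0.022 ]
[ 0.4334 -0.2468  0.022 ]
[ 0.4309 -0.2904  0.022 ]
```

```bash
python3 -m creep '[[-0.02,0.15,0,0,0,0],[-0.045,0.35,-0.01,0,0,0],[-0.045,0.55,-0.01,0,0,0],[-0.045,0.68,-0.01,0,0,0],[-0.045,0.68,-0.01,0,0,0],[-0.045,0.68,-0.01,0,0,0]]' 100
python3 - <<'E'
from h import *
delta([.506,-.270,.005],-.047)
im=ctrl.camera('wrist');c=ctrl.calibration('wrist');cv2.imwrite('pics/w2.png',im)
for k,z in [('lever',0),('lever_boss',.022)]:
  for d in ctrl.pinpoint('wrist',k)[:2]: print(k,d,atz(c,d['xy'],z).round(4))
ctrl.camera('top');
for d in ctrl.pinpoint('top','lever'): print(d)
E
```

```text
clock: 2.5
tcp_pos: [0.5036, -0.2754, 0.0634]
orientation: [-0.058, -2.193, 2.196]
wrist_force: [-0.1, -0.4, 0.8]
width: 0.088
clock 2.5 tcp [ 0.5036 -0.2754  0.0634] shift [-0.011  0.292 -0.028] turn [-0.002 -0.011  0.   ] F [-0.1 -0.4  0.8] w 0.088
q [ 0.43  0.88 -0.02  1.85  0.04  0.41 -1.24]
lever {'xy': [307.3, 252.6], 'score': 0.59} [ 0.5095 -0.2689 -0.    ]
lever_boss {'xy': [301.2, 343.0], 'score': 0.81} [ 0.4604 -0.2627  0.022 ]
{'xy': [419.3, 248.6], 'score': 0.55}
```

View pics/w2.png

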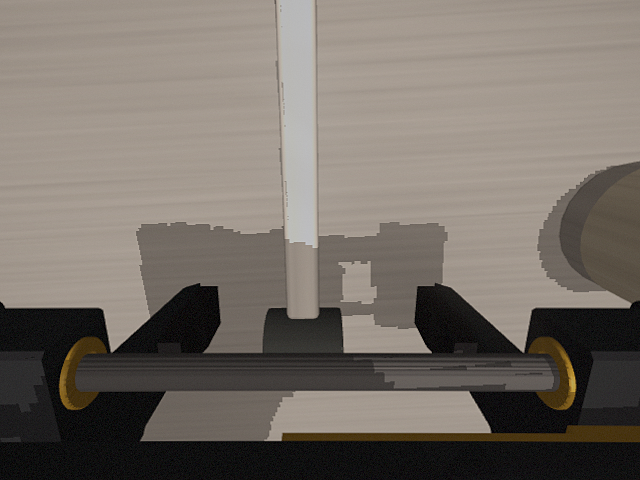

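Run:
```python
from h import *
c=ctrl.calibration('wrist')
print(c['cx'],c['cy'])
for px in [(303,317),(301.5,240),(299,100),(296.5,2)]: print(px,atz(c,px,.033).round(4))
for px in [(264,309),(342,309)]: print(px,atz(c,px,.044).round(4),atz(c,px,.033).round(4))
# gripper centreline
o=ctrl.get_obs();R=Ro.from_rotvec(o['orientation'])
for d in (0,.03,.06): print(proj(c,[o['tcp_pos']+R.apply([0,d,0])]).round(1))
delta([.507,-.2675,.005],-.047)
```

```text
317.03818982900884 240.5186757817725
(303, 317) [ 0.484  -0.2644  0.033 ]
(301.5, 240) [ 0.528  -0.2664  0.033 ]
(299, 100) [ 0.5952 -0.2696  0.033 ]
(296.5, 2) [ 0.6344 -0.2711  0.033 ]
(264, 309) [ 0.4955 -0.2456  0.044 ] [ 0.49   -0.2435  0.033 ]
(342, 309) [ 0.4934 -0.2854  0.044 ] [ 0.4877 -0.286   0.033 ]
[[318.9 307.4]]
[[318.6 281.2]]
[[318.3 261.9]]
clock 2.75 tcp [ 0.5052 -0.274   0.0643] shift [-0.007  0.297 -0.033] turn [-0.002 -0.006 -0.005] F [-1.1 -0.3  0.4] w 0.0881
q [ 0.43  0.88 -0.02  1.85  0.04  0.41 -1.24]
```

```bash
python3 -m creep '[[-0.02,0,-0.04,0,0,0],[-0.02,0,-0.04,0,0,0],[-0.02,0.1,-0.04,0,0,0],[-0.02,0.2,-0.04,0,0,0],[-0.02,0.28,-0.04,0,0,0],[-0.02,0.28,-0.04,0,0,0],[-0.02,0.28,-0.04,0,0,0]]' 100
python3 - <<'E'
from h import *
for i in range(3):
  im=ctrl.camera('wrist');delta([.509,-.2665,.005],-.047)
cv2.imwrite('pics/w3.png',im)
E
```

```text
clock: 3.45
tcp_pos: [0.5088, -0.2653, 0.0067]
orientation: [-0.054, -2.196, 2.196]
wrist_force: [-0.3, 0.9, -0.6]
width: 0.088
clock 3.5 tcp [ 0.5091 -0.2656  0.0072] shift [0.    0.011 0.005] turn [-0.001 -0.005 -0.001] F [-0.1  0.7 -0.1] w 0.0881
q [ 0.41  0.98 -0.01  1.85  0.04  0.31 -1.26]
clock 3.55 tcp [ 0.5093 -0.2657  0.0075] shift [0.001 0.012 0.004] turn [-0.001 -0.005 -0.002] F [-0.1 -0.3  0.2] w 0.088
q [ 0.41  0.98 -0.01  1.85  0.04  0.31 -1.26]
clock 3.6 tcp [ 0.5094 -0.2658  0.0076] shift [0.002 0.013 0.004] turn [-0.001 -0.006 -0.003] F [0.4 0.1 0.5] w 0.0883
q [ 0.41  0.98 -0.01  1.85  0.04  0.31 -1.26]
```

View pics/w3.png

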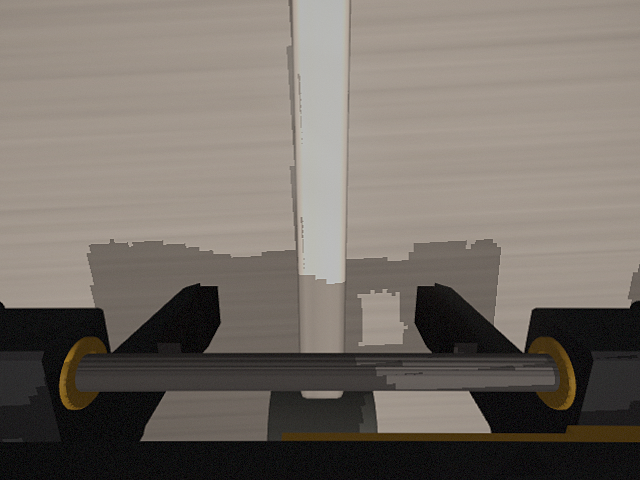

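```bash
python3 - <<'E'
from h import *
c=ctrl.calibration('wrist')
for px in [(322,396),(322,340),(322,250),(321,2)]: print(px,atz(c,px,.033).round(4))
E
python3 -m creep '[[0,0.015,0.003,0,0,0],[0,0.015,0.003,0,0,0],[0,0.015,0.003,0,0,0],[0,0.015,0.003,0,0,0],[0,0.015,0.003,0,0,0],[0,0.015,0.003,0,0,0],[0,0.015,0.003,0,0,0],[0,0.015,0.003,0,0,0]]' 0 55
```

```text
(322, 396) [ 0.4833 -0.2655  0.033 ]
(322, 340) [ 0.5086 -0.2667  0.033 ]
(322, 250) [ 0.5445 -0.2684  0.033 ]
(321, 2) [ 0.6203 -0.2717  0.033 ]
clock: 4.4
tcp_pos: [0.5088, -0.266, 0.0037]
orientation: [-0.055, -2.196, 2.196]
wrist_force: [-0.1, 0.1, -0.3]
width: 0.0263
```

```bash
python3 -m creep '[[0,0,0,0,0,0],[0,0,0,0,0,0],[0,0,0,0,0,0],[0,0,0,0,0,0]]' 0 55; python3 -c "
from h import *
o=ctrl.get_obs();print(o['torque'],o['wrist_force'])"; python3 -m creep '[[0,-0.05,0,0,0,0],[0,-0.1,0,0,0,0],[0,-0.15,0,0,0,0],[0,-0.2,0,0,0,0],[0,-0.2,0,0,0,0],[0,-0.2,0,0,0,0],[0,-0.2,0,0,0,0]]' - 55
python3 - <<'E'
from h import *
for i in range(4):
  im=ctrl.camera('wrist' if i<3 else 'scene');cv2.imwrite(f'pics/l{i}.png',im);o=ctrl.get_obs();print(o['torque'].round(3),o['wrist_force'].round(2),o['width'])
E
```

```text
clock: 4.8
tcp_pos: [0.5088, -0.2665, 0.0038]
orientation: [-0.055, -2.195, 2.197]
wrist_force: [-0.2, -1.6, -1.3]
width: 0.0173
[-0.22571833  0.03641226  0.09430633] [-0.1517972  -1.56370733 -1.29400047]
clock: 5.5
tcp_pos: [0.5084, -0.2659, 0.0435]
orientation: [-0.054, -2.196, 2.196]
wrist_force: [-0.7, 0.8, -5.4]
width: 0.0174
[0.062 0.041 0.028] [-0.49  0.4  -4.35] 0.01737152027326333
[0.016 0.01  0.016] [ 0.05 -0.64 -3.83] 0.01714600185502656
[ 0.054 -0.034 -0.027] [-0.4   0.52 -5.2 ] 0.017224174120703938
[ 0.032  0.04  -0.047] [-0.69 -0.17 -4.62] 0.017190944678136817
```

View pics/l2.png

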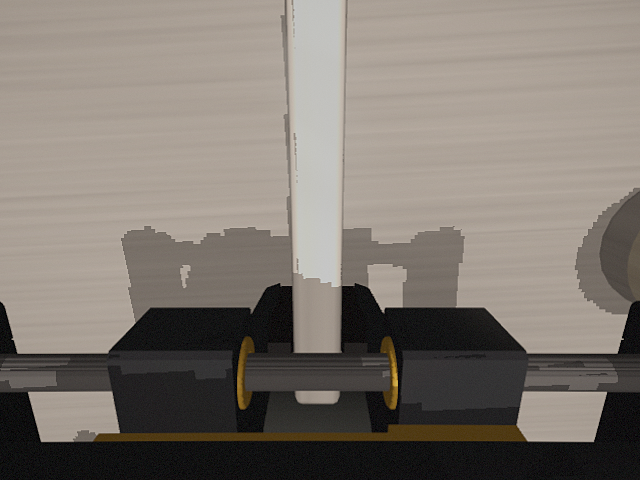

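View pics/l3.png

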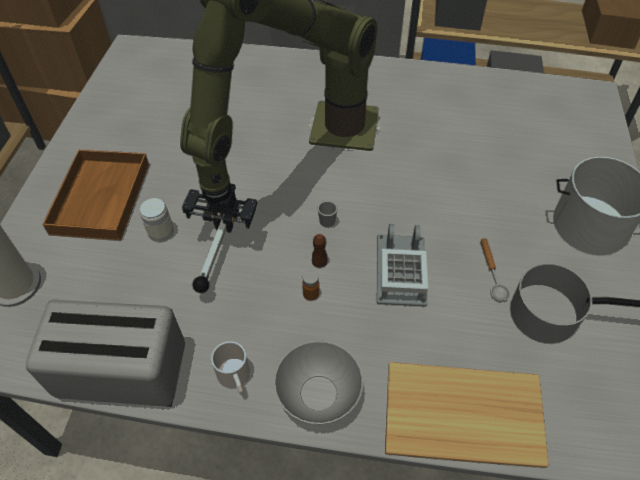

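```bash
python3 -m creep '[[0,-0.1,0,0,0,0],[0,-0.25,0,0,0,0],[0,-0.4,0,0,0,0],[0,-0.55,0,0,0,0],[0,-0.7,0,0,0,0],[0,-0.85,0,0,0,0],[0,-0.95,0,0,0,0],[0,-0.95,0,0,0,0]]' - 55;python3 - <<'E'
from h import *
delta([.529,.222,.235],.099)
print(ctrl.get_obs()['torque'].round(3))
E
```

```text
clock: 6.5
tcp_pos: [0.5102, -0.2668, 0.2362]
orientation: [-0.061, -2.196, 2.201]
wrist_force: [0.9, -1.2, -4.9]
width: 0.0169
clock 6.5 tcp [ 0.5102 -0.2668  0.2362] shift [ 2.800e-02  1.000e-03 -2.446e+00] turn [-0.005 -0.285 -0.01 ] F [ 0.9 -1.2 -4.9] w 0.0169
q [ 0.42  0.62 -0.02  1.73  0.02  0.78 -1.24]
[-0.038 -0.07   0.048]
```

```bash
python3 -m creep '[[0,0,-0.05,0,0,0],[0,0,-0.15,0,0,0],[0,0,-0.28,0,0,0],[0,0,-0.42,0,-0.03,0],[0,0,-0.56,0,-0.05,0],[0,0,-0.7,0,-0.08,0],[0,0,-0.84,0,-0.1,0],[0,0,-0.96,0,-0.12,0]]' - 55;python3 -m creep '[[0,0,-0.12,0,-0.02,0],[0,0,-0.26,0,-0.04,0],[0,0,-0.4,0,-0.06,0],[0,0,-0.54,0,-0.08,0],[0,0,-0.68,0,-0.1,0],[0,0,-0.8,0,-0.12,0],[0,0,-0.88,0,-0.13,0],[0,0,-0.88,0,-0.13,0]]' - 55;python3 - <<'E'
from h import *
delta([.529,.222,.235],.099)
print(ctrl.get_obs()['torque'].round(3))
E
```

```text
clock: 7.3
tcp_pos: [0.5167, -0.0714, 0.2317]
orientation: [-0.022, 2.217, -2.214]
wrist_force: [-0.0, 0.6, -4.9]
width: 0.0171
clock: 8.1
tcp_pos: [0.5141, 0.1058, 0.2319]
orientation: [-0.099, 2.18, -2.177]
wrist_force: [1.0, -0.8, -4.8]
width: 0.0175
clock 8.1 tcp [0.5141 0.1058 0.2319] shift [-0.125 -0.015 -0.572] turn [ 0.004 -0.022  0.007] F [ 1.  -0.8 -4.8] w 0.0175
q [-0.28  0.57 -0.02  1.88  0.01  0.7  -1.78]
[ 0.003 -0.018  0.005]
```

```bash
python3 -m creep '[[0,0,-0.06,0,0,0],[-0.03,0,-0.18,0,-0.02,0],[-0.06,0,-0.3,0,-0.02,0],[-0.09,0,-0.42,0,-0.02,0],[-0.12,0,-0.53,0,-0.02,0],[-0.12,0,-0.57,0,-0.02,0],[-0.12,0,-0.57,0,-0.02,0],[-0.12,0,-0.57,0,-0.02,0]]' - 55;python3 - <<'E'
from h import *
for n in('top','scene','wrist'): cv2.imwrite(f'pics/{n}2.png',ctrl.camera(n))
delta([.529,.222,.164],.099)
a=cv2.imread('pics/top2.png');b=cv2.imread('pics/scene2.png')
cv2.imwrite('pics/z2.png',np.hstack([cv2.resize(a[170:295,200:285],None,fx=4.6,fy=4.6,interpolation=2),cv2.resize(b[185:310,360:445],None,fx=4.6,fy=4.6,interpolation=2)]))
E
```

```text
clock: 8.9
tcp_pos: [0.5302, 0.2153, 0.2332]
orientation: [-0.099, 2.174, -2.179]
wrist_force: [0.3, -0.5, -4.3]
width: 0.0171
clock 9.05 tcp [0.5308 0.2153 0.2337] shift [ 0.006  0.348 -0.035] turn [-0.003 -0.019  0.001] F [ 0.1 -0.5 -4. ] w 0.0174
q [-0.47  0.62  0.    1.74 -0.    0.78 -1.95]
```

View pics/z2.png

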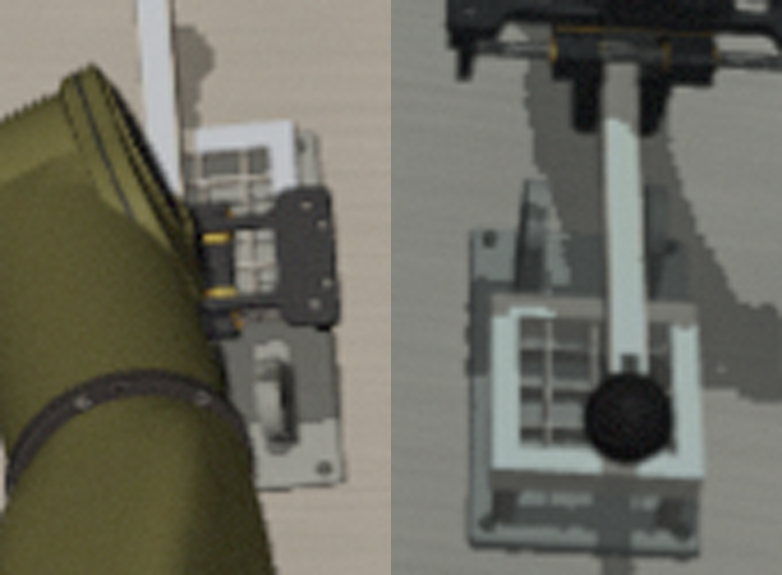

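View pics/wrist2.png

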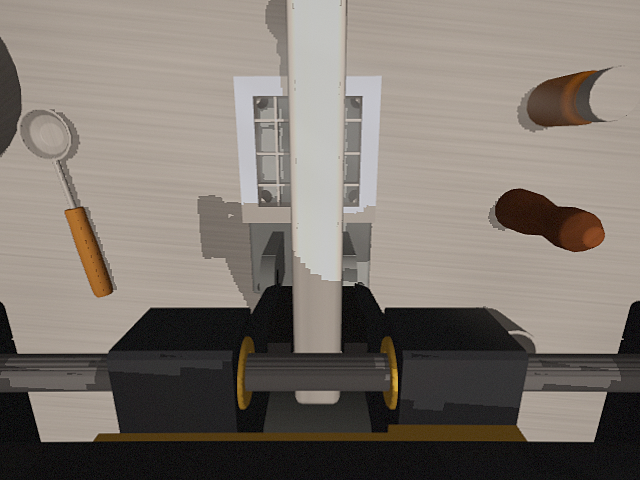

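Run:
```python
from h import *
c=ctrl.calibration('wrist')
P=[atz(c,p,.079) for p in [(234.5,77),(381,76),(376,222),(242,222)]]
P=np.array(P)[:,:2]; print(P.round(4)); print('sides',[np.linalg.norm(P[i]-P[i-1]).round(4) for i in range(4)])
ctr=P.mean(0); ax=(P[0]+P[1]-P[2]-P[3]);th=np.arctan2(ax[1],ax[0]); l=P[0]+P[3]-P[1]-P[2]; th2=np.arctan2(-l[0],l[1]);print('grid ctr',ctr,th,th2)
for T in((th+th2)/2,.099):
  d=np.array([np.cos(T),np.sin(T)]);print('slot',ctr-d*(.0498+.06))
print('arm line', [atz(c,p,.2337+.0187+.011).round(4) for p in [(317,2),(317.5,150),(317.5,345),(317.5,404)]])
```

```text
[[0.6416 0.2889]
 [0.6522 0.1768]
 [0.5375 0.1652]
 [0.5275 0.2801]]
sides [np.float64(0.1144), np.float64(0.1126), np.float64(0.1152), np.float64(0.1153)]
grid ctr [0.58969273 0.22775492] 0.08968470874481826 0.09061528404961262
slot [0.4803386  0.21786986]
slot [0.48043036 0.21690247]
arm line [array([0.6401, 0.2257, 0.2634]), array([0.6001, 0.2221, 0.2634]), array([0.5307, 0.2159, 0.2634]), array([0.5047, 0.2137, 0.2634])]
```

Run:
```python
from h import *
o=ctrl.get_obs();c=ctrl.calibration('wrist');S=ctrl.calibration('scene')
px=((627-391+.5)/4.6+360-.5,(418+.5)/4.6+185-.5)
zc=.2337+.0187
k=atz(S,px,zc-.0005);print('knob',k.round(4)); d=np.array([np.cos(.0885),np.sin(.0885)])
print('boss by knob',(k[:2]-.248*d).round(4), 'grasp->knob',((k[:2]-o['tcp_pos'][:2])@d).round(4),'lat',((k[:2]-o['tcp_pos'][:2])@[-d[1],d[0]]).round(4))
# grid far-edge in same image -> scene bias
g=[((x-391+.5)/4.6+360-.5,(y+.5)/4.6+185-.5) for x,y in [(492,300),(696,305),(704,478),(491,470)]]
P=np.array([atz(S,q,.079) for q in g]);print('grid',P.mean(0).round(4),P.round(4).tolist())
# boss edges in w1: tool-relative camera
Rt=Ro.from_rotvec(o['orientation']).as_matrix();Rc=np.array(c['R']);C=-Rc.T@np.array(c['t'])
Rel=Rt.T@Rc.T; off=Rt.T@(C-o['tcp_pos']);print('cam in tool',off.round(4))
def cam(tcp,rv):
    R=Ro.from_rotvec(rv).as_matrix();Cw=tcp+R@off;Rw=(R@Rel).T
    return dict(c,R=Rw,t=-Rw@Cw)
for name,tcp,rv,xs in [('w1',[.4967,-.2726,.1982],[-.049,-2.2,2.197],.5),('w2',[.5044,-.2748,.0638],[-.058,-2.193,2.196],.5),('w3',[.5093,-.2657,.0075],[-.054,-2.196,2.196],.5)]:
    cc=cam(np.array(tcp),rv)
    for b in (.507,.510,.514):
        dd=np.array([np.cos(.047),-np.sin(.047)]);nn=np.array([dd[1],-dd[0]]) 
        a=np.linspace(0,2*np.pi,60);pts=[]
        for w in(-.022,.022):
            for t in a: pts.append([*(np.array([b,-.267])+dd*(-.05+.022*np.cos(t))+w*np.array([.047,1])),.022+.022*np.sin(t)])
        p=proj(cc,pts);e=proj(cc,[[*(np.array([b,-.267])-dd*.031),.033],[*(np.array([b,-.267])-dd*.028),.022],[*(np.array([b,-.267])+dd*.198),.022]])
        print(name,b,'boss box',p.min(0).round(0),p.max(0).round(0),'armend',e.round(0).tolist())
```

```text
knob [0.7246 0.2337 0.2519]
boss by knob [0.4775 0.2118] grasp->knob 0.1947 lat 0.0012
grid [0.5889 0.2291 0.079 ] [[0.5392, 0.1671, 0.079], [0.5252, 0.2812, 0.079], [0.6396, 0.291, 0.079], [0.6517, 0.1771, 0.079]]
cam in tool [-0.0741 -0.1454 -0.0009]
w1 0.507 boss box [286. 237.] [336. 283.] armend [[311.0, 244.0], [311.0, 238.0], [310.0, -51.0]]
w1 0.51 boss box [286. 234.] [336. 280.] armend [[311.0, 241.0], [311.0, 235.0], [310.0, -56.0]]
w1 0.514 boss box [286. 230.] [335. 276.] armend [[311.0, 237.0], [311.0, 231.0], [310.0, -62.0]]
w2 0.507 boss box [263. 310.] [345. 388.] armend [[304.0, 329.0], [305.0, 315.0], [295.0, -197.0]]
w2 0.51 boss box [262. 306.] [345. 384.] armend [[304.0, 324.0], [304.0, 310.0], [294.0, -207.0]]
w2 0.514 boss box [262. 300.] [345. 378.] armend [[303.0, 318.0], [304.0, 304.0], [294.0, -221.0]]
w3 0.507 boss box [266. 375.] [380. 488.] armend [[323.0, 411.0], [322.0, 386.0], [322.0, -378.0]]
w3 0.51 boss box [266. 370.] [380. 482.] armend [[322.0, 405.0], [322.0, 381.0], [322.0, -397.0]]
w3 0.514 boss box [265. 362.] [380. 475.] armend [[322.0, 397.0], [322.0, 373.0], [321.0, -422.0]]
```

```bash
python3 -m creep '[[0,0.03,-0.015,0,-0.005,0],[0.005,0.08,-0.032,0,-0.01,0],[0.005,0.14,-0.032,0,-0.01,0],[0.005,0.2,-0.032,0,-0.01,0],[0.005,0.26,-0.032,0,-0.01,0],[0.005,0.32,-0.032,0,-0.01,0],[0.005,0.345,-0.032,0,-0.01,0],[0.005,0.345,-0.032,0,-0.01,0]]' - 55;python3 - <<'E'
from h import *
for n in('top','scene','wrist'): cv2.imwrite(f'pics/{n}3.png',ctrl.camera(n));delta([.5303,.2216,.164],.094)
a=cv2.imread('pics/top3.png');b=cv2.imread('pics/scene3.png')
cv2.imwrite('pics/z3.png',np.hstack([cv2.resize(a[170:295,200:285],None,fx=4.6,fy=4.6,interpolation=2),cv2.resize(b[185:310,360:445],None,fx=4.6,fy=4.6,interpolation=2)]))
E
```

```text
clock: 9.85
tcp_pos: [0.5286, 0.2233, 0.1636]
orientation: [-0.107, 2.172, -2.174]
wrist_force: [-0.8, -0.8, -4.5]
width: 0.0175
clock 9.9 tcp [0.5291 0.2235 0.1644] shift [-0.005  0.002  0.01 ] turn [-0.001  0.005  0.001] F [-0.1 -0.1 -5.1] w 0.0174
q [-0.48  0.72 -0.    1.8   0.    0.62 -1.96]
clock 9.95 tcp [0.5295 0.2236 0.1649] shift [-0.003  0.004  0.011] turn [ 0.     0.005 -0.001] F [-0.1 -0.4 -4.3] w 0.0173
q [-0.48  0.72 -0.    1.8   0.    0.62 -1.96]
clock 10.0 tcp [0.5296 0.2237 0.1651] shift [-0.002  0.006  0.011] turn [ 0.001  0.005 -0.002] F [-0.1  0.1 -3.9] w 0.0173
q [-0.48  0.72 -0.    1.8   0.    0.62 -1.96]
```

View pics/z3.png

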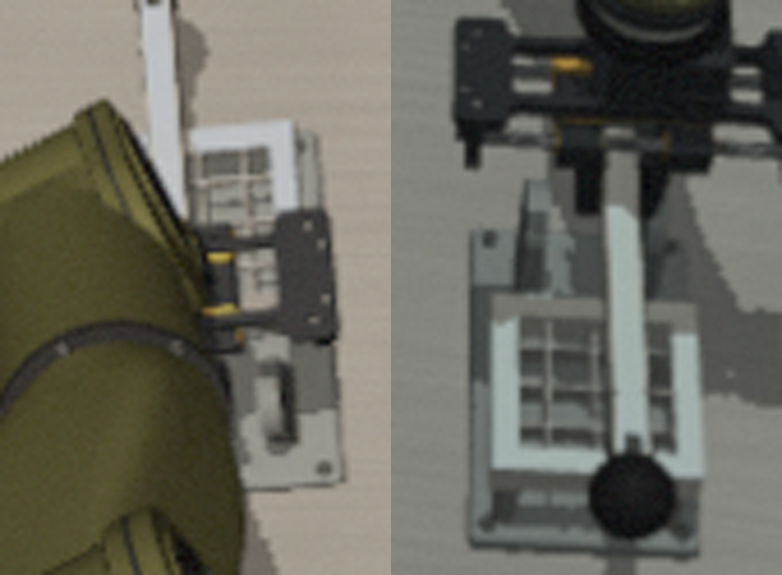

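View pics/wrist3.png

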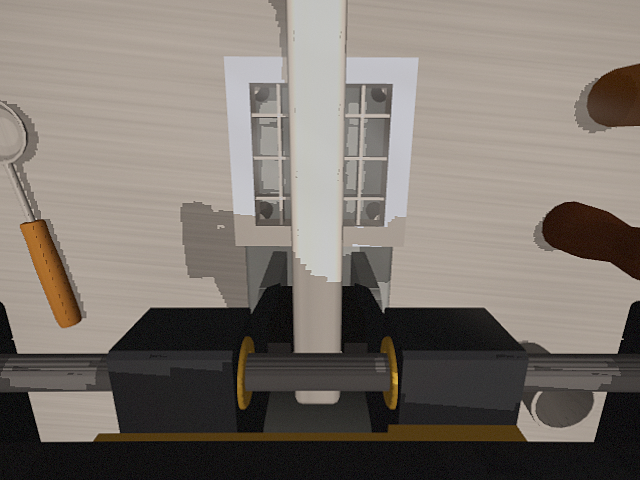

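Run:
```python
from h import *
o=ctrl.get_obs();c=ctrl.calibration('wrist');S=ctrl.calibration('scene')
P=np.array([atz(c,p,.079) for p in [(224,57),(418,58),(405,247),(235,246)]])[:,:2];ctr=P.mean(0)
ax=(P[0]+P[1]-P[2]-P[3]);th=np.arctan2(ax[1],ax[0]); l=P[0]+P[3]-P[1]-P[2]; th2=np.arctan2(-l[0],l[1]);print('grid',ctr,th,th2)
th=.094;d=np.array([np.cos(th),np.sin(th)]);n=np.array([-d[1],d[0]]);slot=ctr-d*.1098;print('slot',slot)
A=np.array([atz(c,p,.165+.0187+.011) for p in [(317,2),(317.5,150),(317.5,345)]])[:,:2];print(A,np.arctan2(*(A[0]-A[2])[::-1]))
boss=A[2]+(o['tcp_pos'][:2]-A[2])@d*d-.0505*d;print('boss',boss,'err',(boss-slot)@d,(boss-slot)@n)
k=atz(S,((631-391+.5)/4.6+360-.5,(497+.5)/4.6+185-.5),.165+.018);print('knob',k, (k[:2]-slot)@d-.248,(k[:2]-slot)@n)
delta([*(slot+.0505*d),.164],.094)
```

```text
grid [0.58927161 0.22777488] 0.09256310427744861 0.08966899526806348
slot [0.47995635 0.21746888]
[[0.63897409 0.23491602]
 [0.59884607 0.23092706]
 [0.52938812 0.22426806]] 0.09686129273778021
boss [0.47927173 0.21954319] err -0.000486901843431207 0.0021294207865307437
knob [0.72378665 0.24404942 0.183     ] -0.0027512529023647203 0.003576883662137765
clock 10.0 tcp [0.5296 0.2237 0.1651] shift [-0.002  0.006  0.008] turn [ 0.001  0.005 -0.002] F [-0.1  0.1 -3.9] w 0.0173
q [-0.48  0.72 -0.    1.8   0.    0.62 -1.96]
```

```bash
python3 -m creep '[[0,0.002,0.005,0,0.003,0],[0,0.005,0.01,0,0.005,0],[0,0.005,0.01,0,0.005,0],[0,0.005,0.01,0,0.005,0],[0,0.005,0.01,0,0.005,0],[0,0.005,0.01,0,0.005,0],[0,0.005,0.01,0,0.005,0],[0,0.005,0.01,0,0.005,0]]' - 55;python3 - <<'E'
from h import *
for n in('top','scene','wrist'): cv2.imwrite(f'pics/{n}4.png',ctrl.camera(n));delta([.5303,.2222,.164],.094)
o=ctrl.get_obs();print(o['torque'].round(3),abs(o['dq']).max())
print(abs(cv2.imread('pics/wrist4.png').astype(int)-cv2.imread('pics/wrist3.png'))[380:420,290:350].mean())
E
```

```text
clock: 10.8
tcp_pos: [0.5293, 0.2216, 0.1637]
orientation: [-0.102, 2.173, -2.173]
wrist_force: [-0.8, 0.3, -5.0]
width: 0.0176
clock 10.85 tcp [0.5293 0.2216 0.1637] shift [-0.005 -0.002 -0.003] turn [-0.  0. -0.] F [-0.  -0.3 -4.6] w 0.0172
q [-0.48  0.72 -0.    1.8   0.    0.62 -1.96]
clock 10.9 tcp [0.5293 0.2216 0.1637] shift [-0.005 -0.002 -0.003] turn [-0.  0. -0.] F [-0.1  0.5 -3.6] w 0.0174
q [-0.48  0.72 -0.    1.8   0.    0.62 -1.96]
clock 10.95 tcp [0.5293 0.2216 0.1637] shift [-0.005 -0.002 -0.003] turn [-0.  0.  0.] F [ 1.1  1.2 -4.5] w 0.0175
q [-0.48  0.72 -0.    1.8   0.    0.62 -1.96]
[-0.021  0.013  0.025] 0.001838348557709213
2.2495833333333333
```

View pics/scene4.png

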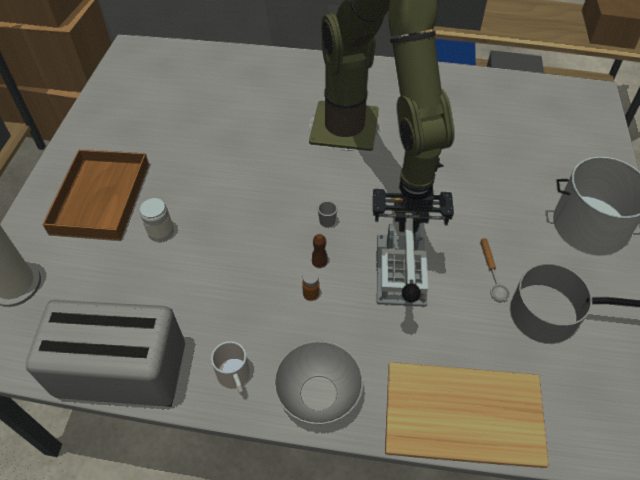

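View pics/wrist4.png

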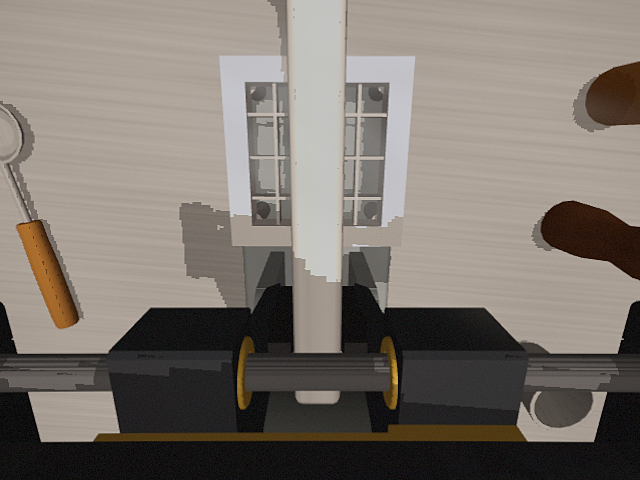

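```bash
python3 -c "
from workcell import ctrl
print(ctrl.sign_off())"
```

```text
the job is handed in; nothing more can be done
None
```

I gripped the lever at its balance point with 55 N, lifted it clear of the other things, carried it across and handed the job in at about 11 s. The arm is still holding it above the stand.

- **Boss position:** at the last fit the boss was within about 0.5 mm of the slot along the stand and 2 mm off sideways. I then shifted 2 mm to correct the sideways error. The final tool position was about 1 mm from target, and the wrist picture shows the arm centred on the grid.
- **Height:** the boss underside is about 50 mm above the ear tops. I worked this out from the gripper pose and the height at which I gripped the lever; the cameras did not measure it directly.
- **Alignment:** the arm points the same way as the stand to within about 0.3°. The ball knob is out over the grid's far edge.
- **Level and still:** the wrist moment is within noise, the load is steady at about 4.6 N, and the lever has not shifted in the gripper. Knob-based tilt is under about 1°.
- **Surroundings:** in the last scene picture the stand and the other things are where they were, and I saw no contact forces beyond the lever's weight.

**Disagreements:**
- The cameras differed by 2–4 mm at first on where the lever and stand were. I settled this with the wrist-camera fits.
- The visible end of the arm put the balance point about 5 mm further from the boss than the boss outline did. I went with the outline; the scene camera's knob position was closer to the outline, about 3 mm to its other side.

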